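# Snap a mount stud home and proof-pull it

## Task

Take the all-brass mount stud from the grey stand and press it, upright, into the brass-collared socket in the wooden frame rail until it snaps and its flange is fully home, pressing firmly but with no more than about 30 N. Then prove that it holds: pull it straight up, take up the slack, raise the pull slowly to about 15 N and keep it there for about a second without going past 20 N, then ease the stud back down home and let go. Leave the black stud and everything else where they are.

Things in the scene. Friction and masses are not known exactly. Their poses are not given: they have to be found in the camera images.
- brass_stud: The stud to seat, all brass, upright in one of the stand's two holes (which one varies). Origin on its axis at the flange's underside, z up. Flange 30 mm across, z 0 to +3 mm; above it a round knob 24 mm across, z +3 to +33 mm, to grip from above; below it a 6 mm neck, a 14 mm snap head at z -16 to -19 mm and a cone to a 5 mm tip at z -25 mm. About 60 g.
- black_stud: A stud of the same shape with a black plastic knob and steel shank, in the other hole of the stand. Not to be disturbed. Origin as for the brass stud.
- stand: Fixed grey block, 60 mm (its x) by 140 mm (its y) by 34 mm high, origin at the centre of its underside. Two holes 70 mm apart along its y axis, 35 mm either side of its centre; the studs' flanges rest on its top.
- socket_mouth (a point): Centre of the socket's mouth (brass collar, chamfered 17 mm hole) in the flat top face of the rail. With the stud home its flange lies on that face and its origin is at this point; its yaw does not matter. Pushing the snap head through the catch inside takes 3 to 12 N, easing as it snaps, 3 to 12 mm before the flange lands.
- tape: Roll of white tape, 62 mm across, 48 mm high, a bystander behind the work.
- pot: Small white pot, 32 mm across, 62 mm high, a bystander behind the work.
- rail_block: Fixed piece of wooden frame rail, 70 mm (its x) by 90 mm (its y), held on a dark steel foot 110 mm by 130 mm by 10 mm; flat top face 60 mm above the table. Origin at the centre of the foot's underside.
- catch (a joint): Lift of the spring-mounted catch hidden inside the socket, m, 0 to 0.006, 0 at rest, up positive. After the snap it holds the stud's shoulder; how deep it sits varies, so the seated stud has 1 to 6 mm of vertical slack (differs each time, not measured) before it bites. Then it rises stiffly under the pull; over 20 N strains it.
There are look-alikes about, which are no part of the job. Of the things like the brass_stud, leave any that is pink or red; of the rest the smaller one is meant.

How it is judged:
On the way, in this order (a step that is already met when the one before it is completed fails the run):
1. the brass stud is pressed home: flange within 1.6 mm of the rail's face, axis within 5 mm of the socket's (z of brass_stud in the frame of socket_mouth below 0.0016 m and horizontal distance between brass_stud and socket_mouth below 0.005 m and angle between brass_stud's own z axis and vertical below 0.12 rad), for 0.2 s.
2. the seated stud is pulled up against its catch with at least about 10.5 N (catch lifted 1.2 mm) for 0.5 s, and it holds (value of joint catch above 0.0012 m and z of brass_stud in the frame of socket_mouth below 0.0125 m and horizontal distance between brass_stud and socket_mouth below 0.005 m), for 0.5 s.
At the end, for the whole second after the job is handed in: The brass stud sits home in the socket, flange within 2 mm of the rail's face, axis within 5 mm of the socket's and upright within 7 degrees, at rest and released, the catch unloaded (lift under 1 mm) (z of brass_stud in the frame of socket_mouth between -0.002 and 0.002 m and horizontal distance between brass_stud and socket_mouth below 0.005 m and angle between brass_stud's own z axis and vertical below 0.12 rad and value of joint catch below 0.001 m and linear speed of brass_stud below 0.01 m/s); the robot touches nothing.
It fails at once if the stud is pulled on its catch with more than about 21 N (catch lifted more than 3.4 mm) (value of joint catch above 0.0034 m).
It fails at once if the stud is pressed on the rail with more than 40 N (contact force between brass_stud and rail_block above 40 N).
It fails at once if the black stud is moved more than 15 mm (distance of black_stud from where it was at the start of the episode above 0.015 m).
It fails at once if the tape roll or the pot is moved more than 30 mm (distance of any of tape, pot from where it was at the start of the episode above 0.03 m).
It also fails if it takes over 72 s, if anything falls off the work surface, if the arm or the gripper's body presses on something with over 40 N, if the wrist force passes 120 N, or if a joint passes its speed limit or range.

## Robot

A 6-joint arm with a two-finger parallel gripper is mounted at the origin on a cart in front of the work surface, level with it; the furniture and walls round the work are solid. World frame = base frame: x ahead of the robot, y to its left, z up, the work surface at z = 0. Lengths are in m, angles in rad, forces in N, time in s.
With the tool pointing down it reaches from about 0.35 to 0.975 m from the base axis. Payload 17.4 kg.
Tool frame: the origin (TCP) lies midway between the tips of the shut fingers; the grasp point (between the pads) lies 19 mm behind it; x points along the fingers, y is the direction in which the jaws open and shut, and the axes are right-handed (so a half turn about x gives the same grasp; the last joint's range is limited). The gripper opens to 85 mm and grips with 20 to 120 N. Pads are 22 mm wide; open, the fingers measure 114 mm over their backs; the gripper's body (76 mm by 85 mm) begins 54 mm behind the grasp point. The pads swing forward as they close: fully open they stand 13 mm farther back than shut.
Start: joints at [1.262, 0.116, 1.442, -0, 1.584, -0.038], TCP at [0.181, 0.65, 0.231] pointing down, gripper open.
Joint ranges: [-2.83, 2.83], [-0.83, 2.19], [0.07, 2.5], [-1.14, 4.28], [0.01, 3], [-2.97, 2.97]. Speed limits (rad/s): [1.89, 1.89, 2.22, 3.14, 3.14, 3.14].

## Interface

Orientations are given as a unit quaternion [w, x, y, z].
In Python, from workcell import r, viewer gives the robot as it stands. The module is installed in compiled form; this text tells all that it offers.
- The arm moves only by the tool send_rows, never from a script. Its argument "plan" is a list of rows, each a list of 6 numbers: the shift along the world's x, y, z in m, then the turn, a rotation vector about the world's x, y, z in degrees. A call has exactly 10 rows; each row shifts and turns the commanded pose from where the row before left it; what a row does not reach is not made up. A row lasts 1/10 s, in which the tool goes at most 50 mm and 8.59 degrees, less where a joint would pass 70% of its speed; a pose out of reach is approached as far as the arm can. A call with a gripper value outside its range is refused whole. "grip" is the opening, from 0 (shut) to 1 (fully open), set as the call begins (left out, the last holds). The fingers move at their own pace and stop on an object; the grip force is fixed at half the most. Time passes only in rows, so rows that do not move let the fingers close, or fill a call up. It gives the time, the measured TCP pose, the force and the opening at its end, in the units of the state.
- r.get_state(): the state, without advancing time (a new reading comes with each control period).
- viewer.grab_frame(name): name is "scene" or "top" or "wrist"; returns a dict with "frame" (400x640x3 uint8, red, green, blue), "fx", "fy", "cx", "cy" (pixels), "xyz" and "attitude" of the camera in the world; the wrist camera has in their place "mount" (4x4, takes a point from camera to tool coordinates, whose origin is the TCP and whose axes are the tool frame's). Camera axes: x right, y down, z forward; pixel columns grow to the right and rows downward; lengths in m; the calibration is good to about 2 mm. A picture is of the moment at which its call begins: read the wrist's pose just before it. There is no depth.
- r.close_job(): hands the job in, once; it reports no verdict.
The state is a dict: "time_s": time; "joints": joint angles; "qvel": joint speeds; "joint_efforts": joint torques, N m; "position": TCP position; "ee_rot": TCP orientation; "force": force on the tool from outside, world axes, zero at the start; "torque": the same for the moment, N m; "opening": finger opening in m.
Only numpy, scipy, OpenCV 4.12 (cv2) and the standard library are available. Lean on these libraries where they do the work, as an engineer would, in place of code of your own. Each camera call takes 0.05 s, during which the arm holds its last target.

## Working session

There is one attempt and no reset: what is moved stays moved. The work goes in short steps, Python scripts to look and compute and a tool call to move; the robot and the scene stay as the last step left them, time stands still between calls to the robot, and variables do not carry over. Pictures are saved under pics/ and viewed, and the job is handed in when it is done.

Besides the shell and the picture viewer there is one more tool, called as name(argument=value, ...), one argument or row to a line, values as JSON. send_rows: Moves the arm, as the interface text tells. Its arguments: {"type":"object","properties":{"plan":{"type":"array","items":{"type":"array","items":{"type":"number"}}},"grip":{"type":"number"}},"required":["plan"]}

```bash
mkdir -p pics
cat > h.py <<'E'
import numpy as np, cv2
from scipy.spatial.transform import Rotation as R
from workcell import r, viewer
def q2R(q): return R.from_quat([q[1],q[2],q[3],q[0]]).as_matrix()
def grab(n):
    s=r.get_state(); f=viewer.grab_frame(n)
    if n=='wrist':
        T=np.eye(4);T[:3,:3]=q2R(s['ee_rot']);T[:3,3]=s['position'];C=T@np.array(f['mount'])
    else:
        C=np.eye(4);a=np.array(f['attitude']);C[:3,:3]=a if a.shape==(3,3) else q2R(a);C[:3,3]=f['xyz']
    f['C']=C;return f
def plane(f,u,v,z):
    d=f['C'][:3,:3]@np.array([(u-f['cx'])/f['fx'],(v-f['cy'])/f['fy'],1.]);o=f['C'][:3,3]
    return o+d*(z-o[2])/d[2]
def proj(f,p):
    c=f['C'][:3,:3].T@(np.array(p)-f['C'][:3,3]);return f['fx']*c[0]/c[2]+f['cx'],f['fy']*c[1]/c[2]+f['cy']
def save(f,name): cv2.imwrite('pics/'+name,f['frame'][:,:,::-1]); 
import pickle
def keep(f,name): pickle.dump(f,open(name+'.pkl','wb'))
E
python3 - <<'E'
from h import *
s=r.get_state();print(s)
for n in ['scene','top','wrist']:
    f=grab(n);save(f,n+'0.png');keep(f,n);print(n,f['fx'],f['fy'],f['cx'],f['cy'],f['C'].round(3).tolist(), f.get('attitude'))
E
```

```text
{'time_s': 0.0, 'joints': array([ 1.26220043e+00,  1.16494080e-01,  1.44225138e+00, -6.85595160e-06,
        1.58400301e+00, -3.78007382e-02]), 'qvel': array([-4.49170000e-04, -7.28745252e-05, -2.53538396e-03, -1.46536882e-03,
       -1.50575605e-03,  9.77161314e-04]), 'joint_efforts': array([-4.53911734e-04, -7.31977057e+01, -6.32499075e+01, -1.34445590e-04,
        6.20849009e-03,  1.75197908e-05]), 'position': array([0.18051549, 0.6502218 , 0.23056534]), 'ee_rot': array([ 0.700567  ,  0.09504535,  0.70070307, -0.09585125]), 'force': array([-0.03855804, -0.53385469,  0.66610959]), 'torque': array([-0.00635084, -0.00505172,  0.00536437]), 'opening': 0.08511400837454156}
scene 426.6121915499269 426.6121915499269 320.802734013912 196.81727790399813 [[0.819, -0.336, 0.464, 0.204], [-0.573, -0.507, 0.644, -0.377], [0.019, -0.794, -0.608, 0.605], [0.0, 0.0, 0.0, 1.0]] [-0.41976609  0.85644282 -0.26540238  0.14093866]
top 520.5264128095125 520.5264128095125 317.21474443500534 199.99944928686756 [[0.006, -0.989, 0.146, 0.421], [-1.0, -0.008, -0.015, 0.2], [0.016, -0.146, -0.989, 1.348], [0.0, 0.0, 0.0, 1.0]] [-0.04640225  0.70759737 -0.70277381  0.05711195]
wrist 297.1762757122642 297.1762757122642 317.80368820989435 195.45905447362853 [[0.266, 0.928, 0.262, 0.114], [0.964, -0.256, -0.072, 0.669], [-0.0, 0.271, -0.962, 0.373], [0.0, 0.0, 0.0, 1.0]] None
```

View pics/scene0.png

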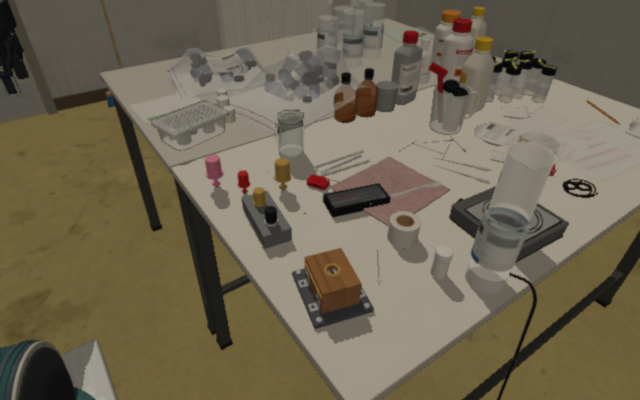

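View pics/top0.png

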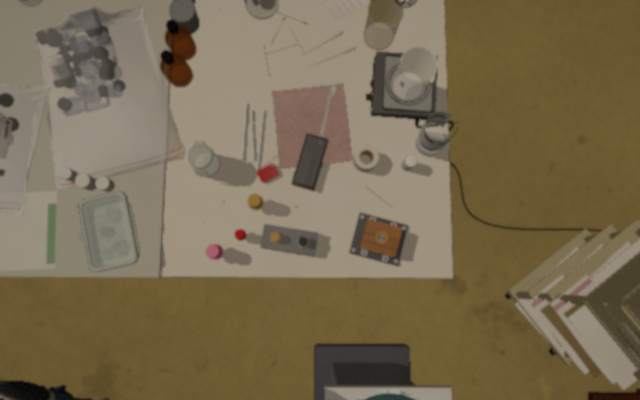

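View pics/wrist0.png

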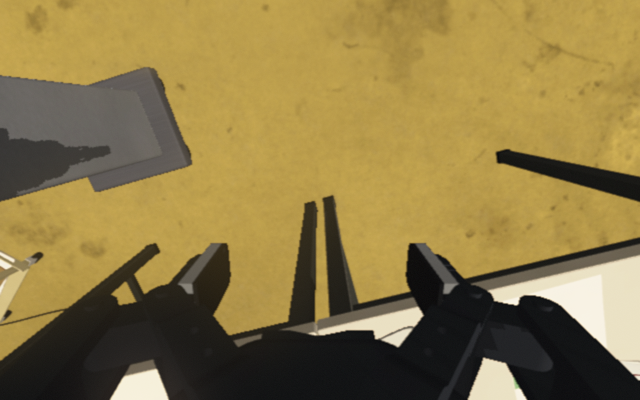

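Candidates (scene pixels): a pink stud at (214,168), a small red one at (243,180), a larger brass one at (283,172) standing on the table, and a smaller brass one at (260,197) in the grey stand beside the black stud at (271,215). The one in the stand fits, being brass and the smaller of the non-red pair. I'll enlarge to confirm.

Run:
```python
from h import *
t=pickle.load(open('top.pkl','rb'));s=pickle.load(open('scene.pkl','rb'))
a=cv2.resize(t['frame'][180:280,190:430],(800,333),interpolation=cv2.INTER_CUBIC)
b=cv2.resize(s['frame'][140:335,180:400],(293,260),interpolation=cv2.INTER_CUBIC)
c=np.zeros((600,800,3),np.uint8);c[:333]=a;c[337:597,:293]=b
b2=cv2.resize(s['frame'][175:250,230:320],(312,260),interpolation=cv2.INTER_CUBIC);c[337:597,300:612]=b2
cv2.imwrite('pics/crop.png',c[:,:,::-1])
print('edge check stuff')
for n,p,z in [('brass',(276,237),.067),('black',(304,241),.067),('bigbrass',(255,201),.06),('sock',(382,237),.06),('tape',(366,157),.048)]:
    print(n,plane(t,*p,z).round(4))
for n,p,z in [('brass',(259,190),.067),('black',(270,211),.067),('sock',(332,269),.06)]:
    print(n,plane(s,*p,z).round(4))
```

```text
edge check stuff
brass [0.5169 0.2821 0.067 ]
black [0.5075 0.2131 0.067 ]
bigbrass [0.607  0.3364 0.06  ]
sock [0.5192 0.0199 0.06  ]
tape [0.7248 0.0567 0.048 ]
brass [0.5193 0.2846 0.067 ]
black [0.5041 0.211  0.067 ]
sock [0.5187 0.0224 0.06  ]
```

View pics/crop.png

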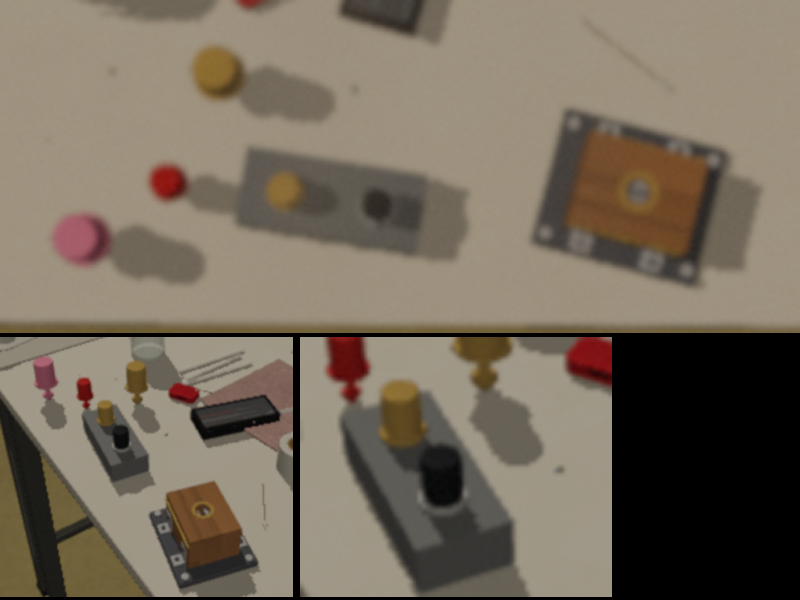

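Confirmed: the brass stud in the grey stand is all brass, next to the black-knobbed one. I'll move above the stand, turning the jaws onto the stand's x axis.

send_rows(
  plan=[
    [0.033,-0.035,0.003,0,0,-8.4],
    [0.033,-0.035,0.003,0,0,-8.4],
    [0.033,-0.035,0.003,0,0,-8.4],
    [0.033,-0.035,0.003,0,0,-8.4],
    [0.033,-0.035,0.003,0,0,-8.4],
    [0.033,-0.035,0.003,0,0,-8.4],
    [0.033,-0.035,0.003,0,0,-8.4],
    [0.033,-0.035,0.003,0,0,-8.4],
    [0.033,-0.035,0.003,0,0,-8.4],
    [0.033,-0.035,0.003,0,0,-8.4],
  ],
  grip=0.55,
)

```text
time_s: 1.15
position: [0.5116, 0.2987, 0.2614]
ee_rot: [0.455, 0.541, 0.455, -0.541]
force: [0.6, 1.1, -0.4]
opening: 0.0469
```

Run:
```python
from h import *
s=r.get_state();print(s['joints'],s['qvel'].round(2));print(q2R(s['ee_rot']).round(3))
f=grab('wrist');save(f,'w1.png');keep(f,'w1');print(f['C'].round(3))
```

```text
[ 4.85388033e-01 -7.00974769e-02  1.58250508e+00  5.27553895e-05
  1.62908093e+00  6.57522327e-01] [-0.8   0.2  -0.23 -0.    0.03  0.67]
[[ 0.     0.985 -0.171]
 [ 0.    -0.171 -0.985]
 [-1.     0.    -0.   ]]
[[ 0.985 -0.163 -0.047  0.523]
 [-0.17  -0.949 -0.267  0.367]
 [-0.001  0.271 -0.963  0.403]
 [ 0.     0.     0.     1.   ]]
```

View pics/w1.png

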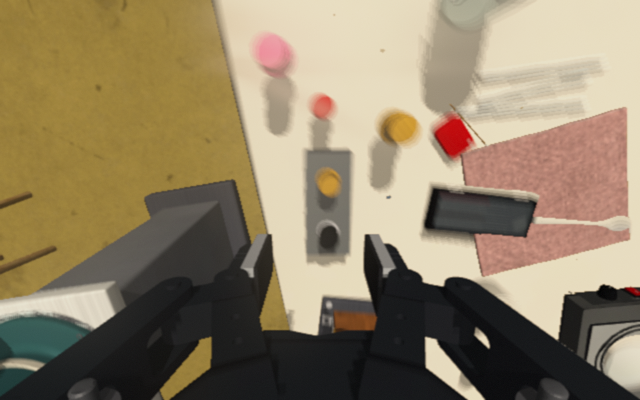

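The brass stud is at (328,182) and the black one at (328,235). The frame is blurred by residual motion, so I'll descend, settle and take a sharper one.

send_rows(
  plan=[
    [0.0,0,-0.02,0,0,0],
    [0.0,0,-0.03,0,0,0],
    [0.0,0,-0.03,0,0,0],
    [0,0,-0.02,0,0,0],
    [0,0,0,0,0,0],
    [0,0,0,0,0,0],
    [0,0,0,0,0,0],
    [0,0,0,0,0,0],
    [0,0,0,0,0,0],
    [0,0,0,0,0,0],
  ],
)

```text
time_s: 2.2
position: [0.5107, 0.3005, 0.1618]
ee_rot: [0.457, 0.54, 0.457, -0.54]
force: [0.6, 0.8, -0.3]
opening: 0.0468
```

Run:
```python
from h import *
s=r.get_state();print(s['position'],s['qvel'].round(3),s['force'])
f=grab('wrist');save(f,'w2.png');keep(f,'w2')
h=cv2.cvtColor(f['frame'],cv2.COLOR_RGB2HSV)
m=cv2.inRange(h,(15,110,60),(30,255,255));m[240:]=0
n,l,st,c=cv2.connectedComponentsWithStats(m)
for i in range(1,n):
    if st[i,4]>60: print(st[i],c[i])
```

```text
[0.51070114 0.30047119 0.16178446] [-0.001  0.002  0.005  0.002 -0.003  0.002] [ 0.61264681  0.79288099 -0.28620471]
[    0     0   245   240 46587] [ 99.44299912 115.5128684 ]
[ 397  107   63   49 2442] [427.55610156 132.000819  ]
[314 187  32  40 995] [329.69547739 205.91758794]
```

View pics/w2.png

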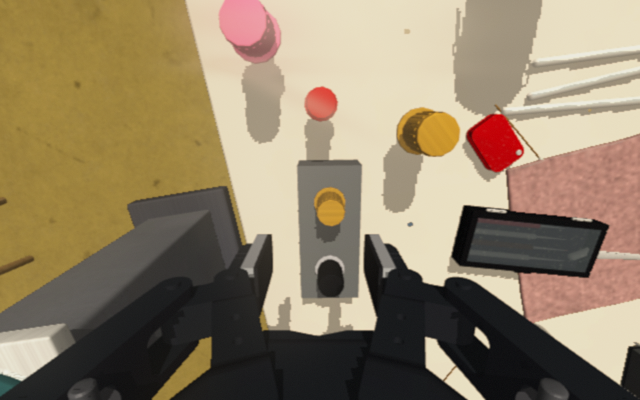

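Run:
```python
from h import *
f=pickle.load(open('w2.pkl','rb'))
cv2.imwrite('pics/w2c.png',cv2.resize(f['frame'][155:305,280:380],(400,600),interpolation=cv2.INTER_CUBIC)[:,:,::-1])
R_=f['C'][:3,:3]
print('top',plane(f,330.5,211.5,.067).round(4))
print('flange top edge cols', plane(f,329.5,203,.037).round(4))
print('stand corners',[plane(f,u,v,.034).round(3).tolist() for u,v in [(298,161),(361,161),(361,297),(302,297)]])
for p in [(.514,.283,.067),(.514,.283,.037),(.514,.283,.034)]: print(proj(f,p))
```

```text
top [0.5191 0.2873 0.067 ]
flange top edge cols [0.5191 0.2855 0.037 ]
stand corners [[0.497, 0.329, 0.034], [0.554, 0.32, 0.034], [0.536, 0.178, 0.034], [0.475, 0.188, 0.034]]
(np.float64(325.3038281497749), np.float64(217.23262017636696))
(np.float64(324.53437398617837), np.float64(206.3684238024319))
(np.float64(324.46606626270136), np.float64(205.4039628159033))
```

View pics/w2c.png

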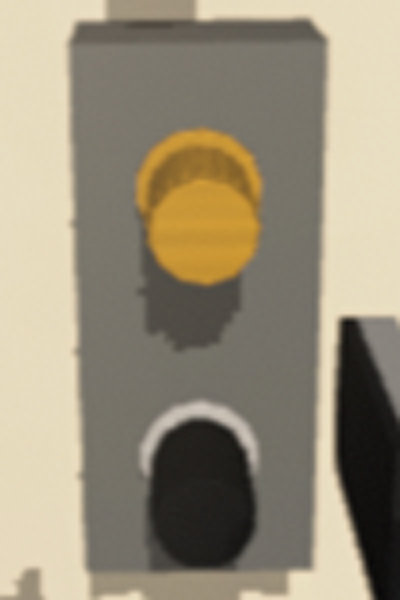

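Knob top disc centre is at (331,213) and the flange centre at (330,202). Both give the stud axis at about (0.519, 0.286). Descending to grasp.

send_rows(
  plan=[
    [0.002,-0.0036,-0.01,0,0,0],
    [0.002,-0.0036,-0.015,0,0,0],
    [0.002,-0.0036,-0.02,0,0,0],
    [0.002,-0.0036,-0.02,0,0,0],
    [0,0,-0.02,0,0,0],
    [0,0,-0.015,0,0,0],
    [0,0,-0.012,0,0,0],
    [0,0,-0.008,0,0,0],
    [0,0,-0.003,0,0,0],
    [0,0,0,0,0,0],
  ],
)

```text
time_s: 3.25
position: [0.5186, 0.2861, 0.0383]
ee_rot: [0.457, 0.54, 0.457, -0.54]
force: [0.5, -0.3, -0.2]
opening: 0.047
```

Run:
```python
from h import *
s=r.get_state();print(s['position'],s['qvel'].round(3),s['force'])
f=grab('wrist');save(f,'w3.png');keep(f,'w3')
```

```text
[0.51863909 0.28607989 0.03829801] [ 0.001 -0.011 -0.009  0.001  0.008  0.001] [ 0.52995871 -0.29859345 -0.15855999]
```

View pics/w3.png

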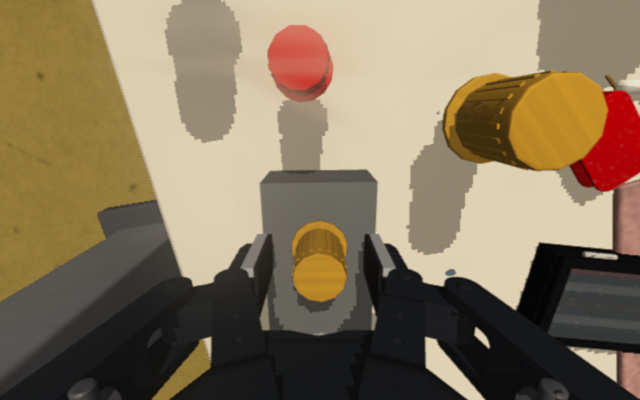

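The knob at (320,275) is centred between the pads. Closing.

send_rows(
  plan=[
    [0,0,0,0,0,0],
    [0,0,0,0,0,0],
    [0,0,0,0,0,0],
    [0,0,0,0,0,0],
    [0,0,0,0,0,0],
    [0,0,0,0,0,0],
    [0,0,0,0,0,0],
    [0,0,0,0,0,0],
    [0,0,0,0,0,0],
    [0,0,0,0,0,0],
  ],
  grip=0,
)

```text
time_s: 4.3
position: [0.519, 0.2862, 0.0392]
ee_rot: [0.457, 0.54, 0.457, -0.539]
force: [-1.2, 0.2, 6.8]
opening: 0.0222
```

Run:
```python
from h import *
s=r.get_state();print(s['position'],s['qvel'].round(3),s['force'],s['opening'])
f=grab('wrist');save(f,'w4.png');keep(f,'w4')
```

```text
[0.51895495 0.2862342  0.03923276] [-0.001 -0.001  0.001  0.     0.001 -0.001] [-1.17642102  0.22869116  6.81566129] 0.022249819289661073
```

View pics/w4.png

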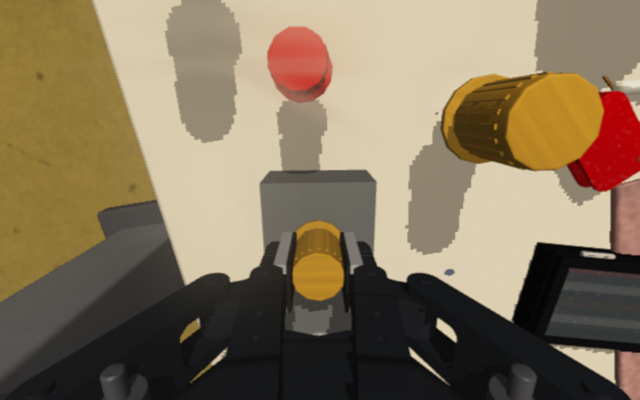

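Gripped with opening 22 mm. The 6.8 N upward force means the tips are resting on the flange. Lifting straight up.

send_rows(
  plan=[
    [0,0,0.004,0,0,0],
    [0,0,0.008,0,0,0],
    [0,0,0.012,0,0,0],
    [0,0,0.016,0,0,0],
    [0,0,0.02,0,0,0],
    [0,0,0.02,0,0,0],
    [0,0,0.02,0,0,0],
    [0,0,0.015,0,0,0],
    [0,0,0.005,0,0,0],
    [0,-0.01,0,0,0,0],
  ],
)

```text
time_s: 5.35
position: [0.5187, 0.2764, 0.159]
ee_rot: [0.457, 0.54, 0.457, -0.539]
force: [0.4, 0.2, -1.8]
opening: 0.0225
```

send_rows(
  plan=[
    [0,-0.02,0,0,0,0],
    [0,-0.03,0,0,0,0],
    [0,-0.035,0,0,0,0],
    [0,-0.04,0,0,0,0],
    [0,-0.04,0,0,0,0],
    [0,-0.04,0,0,0,0],
    [0,-0.04,0,0,0,0],
    [0,-0.035,0,0,0,0],
    [0,-0.025,0,0,0,0],
    [0,-0.01,0,0,0,0],
  ],
)

```text
time_s: 6.35
position: [0.5178, -0.0413, 0.1572]
ee_rot: [-0.456, -0.54, -0.457, 0.541]
force: [-1.1, -0.4, -0.6]
opening: 0.0226
```

send_rows(
  plan=[
    [0,0,0,0,0,0],
    [0,0,0,0,0,0],
    [0,0,0,0,0,0],
    [0,0,0,0,0,0],
    [0,0,0,0,0,0],
    [0,0,0,0,0,0],
    [0,0,0,0,0,0],
    [0,0,0,0,0,0],
    [0,0,0,0,0,0],
    [0,0,0,0,0,0],
  ],
)

```text
time_s: 7.35
position: [0.5186, -0.039, 0.1583]
ee_rot: [0.457, 0.54, 0.457, -0.54]
force: [0.0, 1.0, -0.2]
opening: 0.0221
```

Run:
```python
from h import *
s=r.get_state();print(s['position'],s['qvel'].round(3),s['force'],s['opening'])
f=grab('wrist');save(f,'w5.png');keep(f,'w5')
g=grab('scene');save(g,'s5.png');keep(g,'s5')
```

```text
[ 0.51858872 -0.03901237  0.15829977] [-0.001  0.     0.    -0.001  0.001  0.001] [ 0.03204856  0.99547806 -0.21349269] 0.0220714947695703
```

View pics/w5.png

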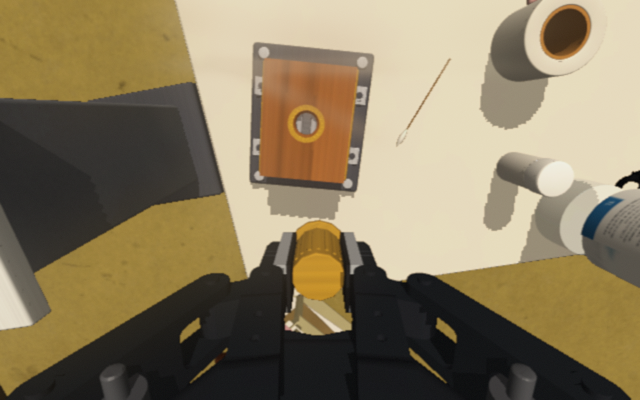

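View pics/s5.png

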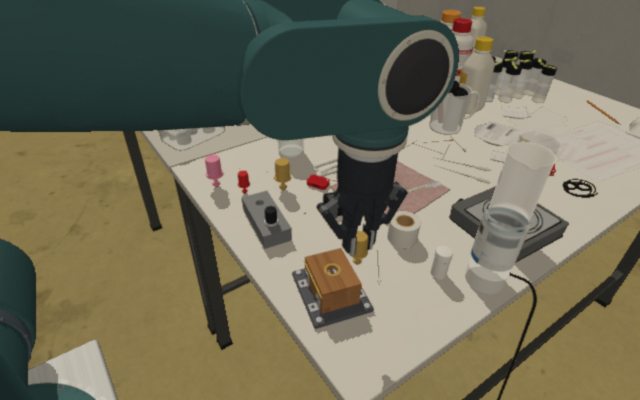

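The stud is held unchanged (knob at (318,272), as before the lift). The socket collar is at about (306,124). Measuring it.

Run:
```python
from h import *
f=pickle.load(open('w5.pkl','rb'))
sub=f['frame'][95:155,275:340];h=cv2.cvtColor(sub,cv2.COLOR_RGB2HSV)
print(h[29,12:50:2].tolist())
m=cv2.inRange(h,(19,120,120),(32,255,255))
cs,_=cv2.findContours(m,cv2.RETR_CCOMP,cv2.CHAIN_APPROX_NONE)
for c in cs:
    if len(c)>20:
        e=cv2.fitEllipse(c);u,v=e[0][0]+275,e[0][1]+95;print(len(c),e,(u,v),plane(f,u,v,.06).round(4))
im=cv2.resize(np.hstack([sub,np.dstack([m]*3)]),None,fx=6,fy=6,interpolation=cv2.INTER_CUBIC);cv2.imwrite('pics/sock.png',im[:,:,::-1])
g=pickle.load(open('w4.pkl','rb'))
for n,a in (('w4',g),('w5',f)):
    h=cv2.cvtColor(a['frame'],cv2.COLOR_RGB2HSV);m=cv2.inRange(h,(15,110,60),(30,255,255));m[:215]=0;m[302:]=0;m[:,:285]=0;m[:,355:]=0
    ys,xs=np.nonzero(m);print(n,xs.min(),xs.max(),ys.min(),ys.max(),xs.mean(),ys.mean())
T0=np.array([.5190,.2862]);print('stud minus TCP by plane in w2: (0.519,0.286)')
```

```text
[[16, 182, 171], [19, 190, 199], [20, 193, 207], [16, 185, 156], [13, 136, 124], [15, 35, 162], [14, 33, 180], [13, 35, 152], [15, 42, 122], [13, 42, 127], [15, 40, 126], [15, 45, 124], [15, 36, 155], [14, 32, 181], [14, 39, 165], [12, 129, 134], [17, 184, 169], [20, 189, 198], [19, 187, 194]]
103 ((30.601173400878906, 28.974285125732422), (33.57554244995117, 35.54359436035156), 130.04644775390625) (305.6011734008789, 123.97428512573242) [0.5187 0.0216 0.06  ]
82 ((30.971078872680664, 28.164968490600586), (28.260589599609375, 30.043903350830078), 11.450860023498535) (305.97107887268066, 123.16496849060059) [0.5191 0.0222 0.06  ]
w4 292 344 220 300 317.758533145275 260.9404795486601
w5 292 344 220 301 318.3309647444657 262.277124897513
stud minus TCP by plane in w2: (0.519,0.286)
```

View pics/sock.png

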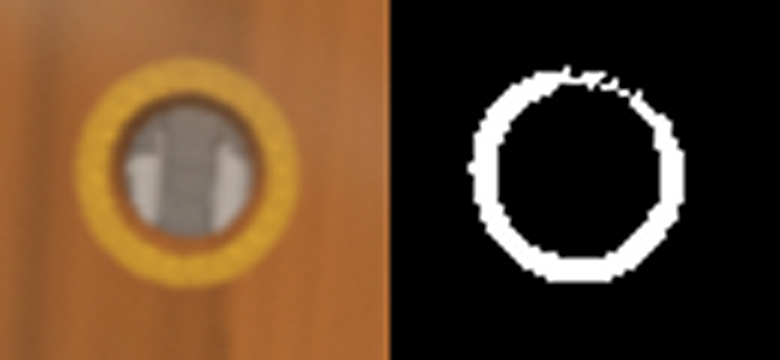

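Socket mouth is at about (0.519, 0.022). Moving over it and stopping with the tip about 12 mm above the face.

send_rows(
  plan=[
    [0,0.006,0,0,0,0],
    [0,0.012,0,0,0,0],
    [0,0.014,0,0,0,0],
    [0,0.014,-0.005,0,0,0],
    [0.0005,0.01,-0.01,0,0,0],
    [0,0.005,-0.015,0,0,0],
    [0,0,-0.015,0,0,0],
    [0,0,-0.01,0,0,0],
    [0,0,0,0,0,0],
    [0,0,0,0,0,0],
  ],
)

```text
time_s: 8.45
position: [0.5191, 0.0217, 0.1032]
ee_rot: [-0.457, -0.54, -0.457, 0.54]
force: [0.7, 0.4, -0.9]
opening: 0.0225
```

Run:
```python
from h import *
s=r.get_state();print(s['position'],s['qvel'].round(3),s['force'],s['opening'])
f=grab('wrist');save(f,'w6.png');keep(f,'w6')
g=grab('scene');keep(g,'s6');t=grab('top');keep(t,'t6')
a=cv2.resize(g['frame'][210:330,280:400],(600,600),interpolation=cv2.INTER_CUBIC);cv2.imwrite('pics/s6.png',a[:,:,::-1])
print(proj(g,(.519,.022,.06)),proj(g,(s['position']-[0,0,.0302])),proj(g,(s['position']-[0,0,.0052])))
```

```text
[0.51907792 0.02166154 0.10319847] [ 0.001 -0.01  -0.013 -0.001  0.     0.002] [ 0.67171984  0.3656904  -0.89554842] 0.022450650497488022
(np.float64(332.2964996075026), np.float64(269.0856963407635)) (np.float64(332.71791635306886), np.float64(263.91325502107844)) (np.float64(333.2516176435245), np.float64(253.438618320218))
```

View pics/s6.png

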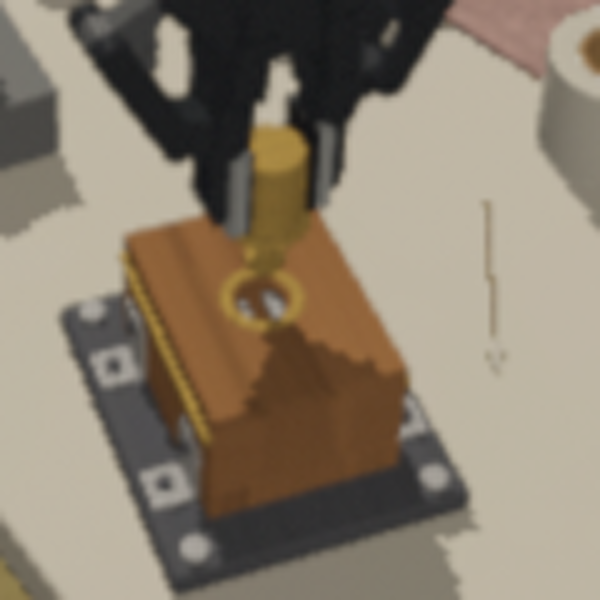

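View pics/w6.png

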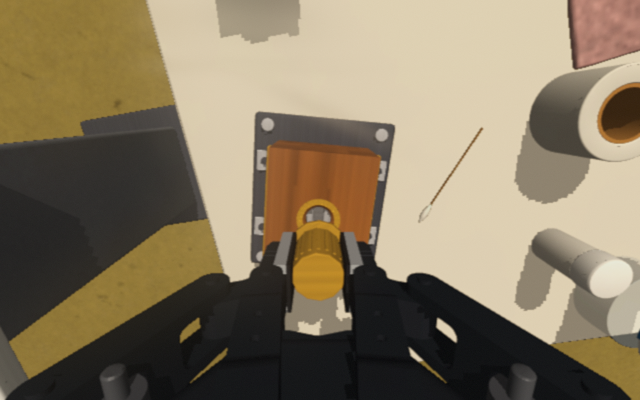

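In the scene view the stud tip at crop (264,272) lies just above the socket centre at (261,298), as predicted. Descending in small steps with force checks.

send_rows(
  plan=[
    [0,0,-0.002,0,0,0],
    [0,0,-0.002,0,0,0],
    [0,0,-0.002,0,0,0],
    [0,0,-0.002,0,0,0],
    [0,0,-0.002,0,0,0],
    [0,0,-0.002,0,0,0],
    [0,0,-0.002,0,0,0],
    [0,0,-0.002,0,0,0],
    [0,0,0,0,0,0],
    [0,0,0,0,0,0],
  ],
)

```text
time_s: 9.6
position: [0.5191, 0.022, 0.0873]
ee_rot: [-0.457, -0.54, -0.457, 0.54]
force: [-0.6, 0.1, -0.5]
opening: 0.0221
```

send_rows(
  plan=[
    [0,0,-0.001,0,0,0],
    [0,0,-0.001,0,0,0],
    [0,0,-0.001,0,0,0],
    [0,0,-0.001,0,0,0],
    [0,0,-0.001,0,0,0],
    [0,0,-0.001,0,0,0],
    [0,0,-0.001,0,0,0],
    [0,0,0,0,0,0],
    [0,0,0,0,0,0],
    [0,0,0,0,0,0],
  ],
)

```text
time_s: 10.6
position: [0.5193, 0.022, 0.0806]
ee_rot: [0.457, 0.54, 0.457, -0.54]
force: [0.0, -0.3, 4.4]
opening: 0.0224
```

send_rows(
  plan=[
    [0,0,-0.0005,0,0,0],
    [0,0,-0.0005,0,0,0],
    [0,0,-0.0005,0,0,0],
    [0,0,-0.0005,0,0,0],
    [0,0,0,0,0,0],
    [0,0,0,0,0,0],
    [0,0,0,0,0,0],
    [0,0,0,0,0,0],
    [0,0,0,0,0,0],
    [0,0,0,0,0,0],
  ],
)

```text
time_s: 11.6
position: [0.5194, 0.022, 0.079]
ee_rot: [0.457, 0.54, 0.457, -0.539]
force: [-0.6, -0.4, 9.2]
opening: 0.0223
```

Run:
```python
from h import *
s=r.get_state();print(s['position'],s['force'],s['torque'],s['opening'])
f=grab('wrist');keep(f,'w7')
g=grab('scene');keep(g,'s7')
a=cv2.resize(g['frame'][210:310,280:380],(400,400),interpolation=cv2.INTER_CUBIC)
b=cv2.resize(f['frame'][180:320,250:390],(400,400),interpolation=cv2.INTER_CUBIC)
cv2.imwrite('pics/s7.png',np.hstack([a,b])[:,:,::-1])
```

```text
[0.51943844 0.02203274 0.07895906] [-0.64866496 -0.35211264  9.22735856] [-0.03674885  0.01393678  0.01907794] 0.022266956073734658
```

View pics/s7.png

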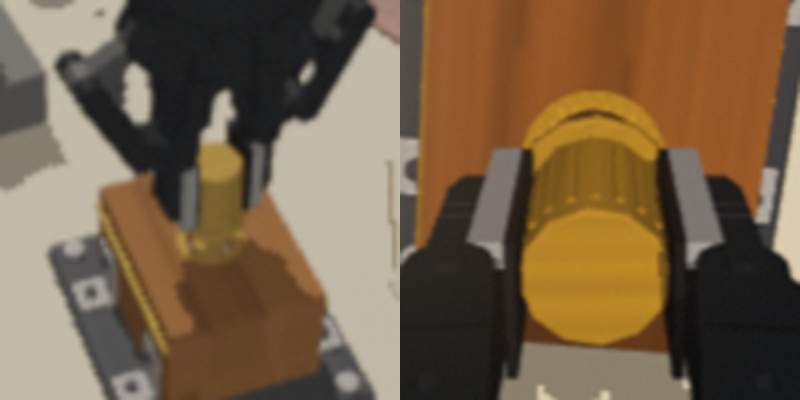

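The stud is in the hole and concentric with the collar. Force is 9 N and rising with no side force, so this is the catch. Continuing gently.

send_rows(
  plan=[
    [0,0,-0.0005,0,0,0],
    [0,0,-0.0005,0,0,0],
    [0,0,-0.0005,0,0,0],
    [0,0,-0.0005,0,0,0],
    [0,0,0,0,0,0],
    [0,0,0,0,0,0],
    [0,0,0,0,0,0],
    [0,0,0,0,0,0],
    [0,0,0,0,0,0],
    [0,0,0,0,0,0],
  ],
)

```text
time_s: 12.7
position: [0.519, 0.022, 0.0763]
ee_rot: [-0.457, -0.54, -0.457, 0.54]
force: [0.8, 0.4, 4.0]
opening: 0.0223
```

The force eased from 9 to 4 N, so it's snapping. Continuing towards the face.

send_rows(
  plan=[
    [0,0,-0.0005,0,0,0],
    [0,0,-0.0005,0,0,0],
    [0,0,-0.0005,0,0,0],
    [0,0,-0.0005,0,0,0],
    [0,0,-0.0005,0,0,0],
    [0,0,-0.0005,0,0,0],
    [0,0,0,0,0,0],
    [0,0,0,0,0,0],
    [0,0,0,0,0,0],
    [0,0,0,0,0,0],
  ],
)

```text
time_s: 13.7
position: [0.5189, 0.022, 0.073]
ee_rot: [-0.457, -0.54, -0.457, 0.54]
force: [-0.3, 0.2, -3.7]
opening: 0.0222
```

send_rows(
  plan=[
    [0,0,-0.0005,0,0,0],
    [0,0,-0.0005,0,0,0],
    [0,0,-0.0005,0,0,0],
    [0,0,-0.0005,0,0,0],
    [0,0,-0.0005,0,0,0],
    [0,0,-0.0005,0,0,0],
    [0,0,0,0,0,0],
    [0,0,0,0,0,0],
    [0,0,0,0,0,0],
    [0,0,0,0,0,0],
  ],
)

```text
time_s: 14.7
position: [0.5191, 0.022, 0.0704]
ee_rot: [0.457, 0.54, 0.457, -0.54]
force: [-0.9, 0.1, -1.3]
opening: 0.0221
```

send_rows(
  plan=[
    [0,0,-0.0005,0,0,0],
    [0,0,-0.0005,0,0,0],
    [0,0,-0.0005,0,0,0],
    [0,0,-0.0005,0,0,0],
    [0,0,-0.0005,0,0,0],
    [0,0,-0.0005,0,0,0],
    [0,0,-0.0005,0,0,0],
    [0,0,-0.0005,0,0,0],
    [0,0,0,0,0,0],
    [0,0,0,0,0,0],
  ],
)

```text
time_s: 15.7
position: [0.519, 0.022, 0.0663]
ee_rot: [-0.457, -0.54, -0.457, 0.54]
force: [-0.4, -0.6, -1.3]
opening: 0.0223
```

send_rows(
  plan=[
    [0,0,-0.0005,0,0,0],
    [0,0,-0.0005,0,0,0],
    [0,0,-0.0005,0,0,0],
    [0,0,-0.0005,0,0,0],
    [0,0,0,0,0,0],
    [0,0,0,0,0,0],
    [0,0,0,0,0,0],
    [0,0,0,0,0,0],
    [0,0,0,0,0,0],
    [0,0,0,0,0,0],
  ],
)

```text
time_s: 16.7
position: [0.5192, 0.022, 0.0652]
ee_rot: [0.457, 0.54, 0.457, -0.54]
force: [-4.8, 0.5, 10.5]
opening: 0.0224
```

Landed at z = 0.0652, exactly where predicted, at 10.5 N. Pressing a little firmer.

send_rows(
  plan=[
    [0,0,-0.0002,0,0,0],
    [0,0,-0.0002,0,0,0],
    [0,0,-0.0002,0,0,0],
    [0,0,-0.0001,0,0,0],
    [0,0,0,0,0,0],
    [0,0,0,0,0,0],
    [0,0,0,0,0,0],
    [0,0,0,0,0,0],
    [0,0,0,0,0,0],
    [0,0,0,0,0,0],
  ],
)

```text
time_s: 17.7
position: [0.5193, 0.022, 0.0652]
ee_rot: [0.457, 0.54, 0.457, -0.54]
force: [-9.4, 0.3, 18.2]
opening: 0.0221
```

Run:
```python
from h import *
s=r.get_state();print(s['position'],s['force'],s['torque'],s['opening'])
f=grab('wrist');keep(f,'w8')
g=grab('scene');keep(g,'s8')
a=cv2.resize(g['frame'][210:310,280:380],(400,400),interpolation=cv2.INTER_CUBIC)
b=cv2.resize(f['frame'][180:320,250:390],(400,400),interpolation=cv2.INTER_CUBIC)
cv2.imwrite('pics/s8.png',np.hstack([a,b])[:,:,::-1])
```

```text
[0.51928808 0.02200617 0.06516373] [-9.40017689  0.32847847 18.21217099] [3.23301625e-03 1.67241632e+00 1.32332350e-03] 0.022104344068836084
```

View pics/s8.png

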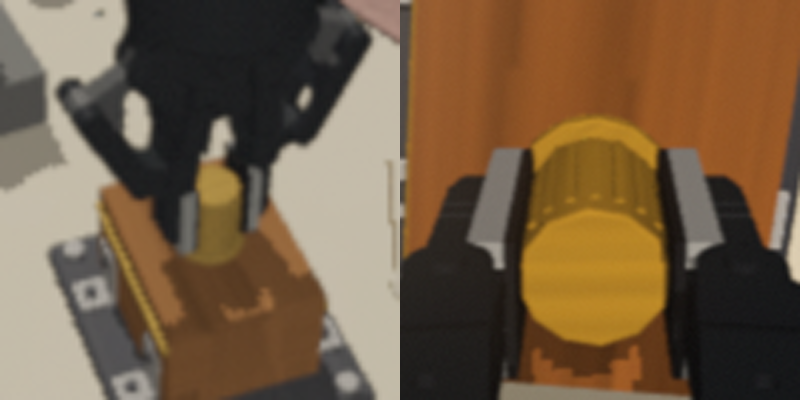

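The flange lies on the rail face all round, pressed at 18 N. The seated height is TCP 0.0652. Now unloading and taking up the slack.

send_rows(
  plan=[
    [0,0,0.0005,0,0,0],
    [0,0,0.0005,0,0,0],
    [0,0,0.0005,0,0,0],
    [0,0,0.0003,0,0,0],
    [0,0,0.0003,0,0,0],
    [0,0,0.0003,0,0,0],
    [0,0,0,0,0,0],
    [0,0,0,0,0,0],
    [0,0,0,0,0,0],
    [0,0,0,0,0,0],
  ],
)

```text
time_s: 18.8
position: [0.5191, 0.022, 0.066]
ee_rot: [-0.457, -0.54, -0.457, 0.54]
force: [-0.5, -0.0, -0.6]
opening: 0.0225
```

send_rows(
  plan=[
    [0,0,0.0002,0,0,0],
    [0,0,0.0002,0,0,0],
    [0,0,0.0002,0,0,0],
    [0,0,0.0002,0,0,0],
    [0,0,0.0002,0,0,0],
    [0,0,0,0,0,0],
    [0,0,0,0,0,0],
    [0,0,0,0,0,0],
    [0,0,0,0,0,0],
    [0,0,0,0,0,0],
  ],
)

```text
time_s: 19.8
position: [0.5191, 0.022, 0.067]
ee_rot: [-0.457, -0.54, -0.457, 0.54]
force: [0.4, 0.6, -1.0]
opening: 0.022
```

send_rows(
  plan=[
    [0,0,0.0002,0,0,0],
    [0,0,0.0002,0,0,0],
    [0,0,0.0002,0,0,0],
    [0,0,0.0002,0,0,0],
    [0,0,0.0002,0,0,0],
    [0,0,0,0,0,0],
    [0,0,0,0,0,0],
    [0,0,0,0,0,0],
    [0,0,0,0,0,0],
    [0,0,0,0,0,0],
  ],
)

```text
time_s: 20.8
position: [0.5191, 0.022, 0.068]
ee_rot: [0.457, 0.54, 0.457, -0.54]
force: [-0.5, -0.7, -0.4]
opening: 0.0223
```

send_rows(
  plan=[
    [0,0,0.0002,0,0,0],
    [0,0,0.0002,0,0,0],
    [0,0,0.0002,0,0,0],
    [0,0,0.0002,0,0,0],
    [0,0,0.0002,0,0,0],
    [0,0,0,0,0,0],
    [0,0,0,0,0,0],
    [0,0,0,0,0,0],
    [0,0,0,0,0,0],
    [0,0,0,0,0,0],
  ],
)

```text
time_s: 21.8
position: [0.5191, 0.022, 0.069]
ee_rot: [-0.457, -0.54, -0.457, 0.54]
force: [0.5, -0.7, -0.7]
opening: 0.0219
```

send_rows(
  plan=[
    [0,0,0.0002,0,0,0],
    [0,0,0.0002,0,0,0],
    [0,0,0.0002,0,0,0],
    [0,0,0.0002,0,0,0],
    [0,0,0.0002,0,0,0],
    [0,0,0,0,0,0],
    [0,0,0,0,0,0],
    [0,0,0,0,0,0],
    [0,0,0,0,0,0],
    [0,0,0,0,0,0],
  ],
)

```text
time_s: 22.8
position: [0.519, 0.022, 0.07]
ee_rot: [-0.457, -0.54, -0.457, 0.54]
force: [-0.3, -0.0, 0.1]
opening: 0.0221
```

send_rows(
  plan=[
    [0,0,0.0002,0,0,0],
    [0,0,0.0002,0,0,0],
    [0,0,0.0002,0,0,0],
    [0,0,0.0002,0,0,0],
    [0,0,0.0002,0,0,0],
    [0,0,0,0,0,0],
    [0,0,0,0,0,0],
    [0,0,0,0,0,0],
    [0,0,0,0,0,0],
    [0,0,0,0,0,0],
  ],
)

```text
time_s: 23.8
position: [0.519, 0.022, 0.0709]
ee_rot: [-0.457, -0.54, -0.457, 0.54]
force: [1.2, -0.3, -5.5]
opening: 0.0221
```

The catch bites about 5.5 mm up, with 5 N now. Raising slowly.

send_rows(
  plan=[
    [0,0,0.0002,0,0,0],
    [0,0,0.0002,0,0,0],
    [0,0,0.0002,0,0,0],
    [0,0,0.0002,0,0,0],
    [0,0,0,0,0,0],
    [0,0,0,0,0,0],
    [0,0,0,0,0,0],
    [0,0,0,0,0,0],
    [0,0,0,0,0,0],
    [0,0,0,0,0,0],
  ],
)

```text
time_s: 24.8
position: [0.519, 0.022, 0.0717]
ee_rot: [-0.457, -0.54, -0.457, 0.54]
force: [0.8, 0.8, -8.9]
opening: 0.0227
```

send_rows(
  plan=[
    [0,0,0.0002,0,0,0],
    [0,0,0.0002,0,0,0],
    [0,0,0.0002,0,0,0],
    [0,0,0.0002,0,0,0],
    [0,0,0,0,0,0],
    [0,0,0,0,0,0],
    [0,0,0,0,0,0],
    [0,0,0,0,0,0],
    [0,0,0,0,0,0],
    [0,0,0,0,0,0],
  ],
)

```text
time_s: 25.8
position: [0.519, 0.022, 0.0725]
ee_rot: [-0.457, -0.54, -0.457, 0.54]
force: [1.0, 0.4, -12.7]
opening: 0.0223
```

send_rows(
  plan=[
    [0,0,0.0002,0,0,0],
    [0,0,0.0002,0,0,0],
    [0,0,0.0002,0,0,0],
    [0,0,0.0001,0,0,0],
    [0,0,0,0,0,0],
    [0,0,0,0,0,0],
    [0,0,0,0,0,0],
    [0,0,0,0,0,0],
    [0,0,0,0,0,0],
    [0,0,0,0,0,0],
  ],
)

```text
time_s: 26.8
position: [0.519, 0.022, 0.0732]
ee_rot: [-0.457, -0.54, -0.457, 0.54]
force: [1.2, 0.8, -15.6]
opening: 0.0223
```

send_rows(
  plan=[
    [0,0,0,0,0,0],
    [0,0,0,0,0,0],
    [0,0,0,0,0,0],
    [0,0,0,0,0,0],
    [0,0,0,0,0,0],
    [0,0,0,0,0,0],
    [0,0,0,0,0,0],
    [0,0,0,0,0,0],
    [0,0,0,0,0,0],
    [0,0,0,0,0,0],
  ],
)

```text
time_s: 27.8
position: [0.519, 0.022, 0.0733]
ee_rot: [-0.457, -0.54, -0.457, 0.54]
force: [0.1, -0.4, -14.9]
opening: 0.0221
```

Run:
```python
from h import *
s=r.get_state();print(s['position'],s['force'],s['torque'],s['opening'])
f=grab('wrist');keep(f,'w9')
g=grab('scene');keep(g,'s9')
a=cv2.resize(g['frame'][210:310,280:380],(400,400),interpolation=cv2.INTER_CUBIC)
b=cv2.resize(f['frame'][180:320,250:390],(400,400),interpolation=cv2.INTER_CUBIC)
cv2.imwrite('pics/s9.png',np.hstack([a,b])[:,:,::-1])
```

```text
[0.51904816 0.02201501 0.07328379] [  0.08551593  -0.38198253 -14.94775437] [ 0.03208882 -0.07614784  0.05273864] 0.022051028835046796
```

View pics/s9.png

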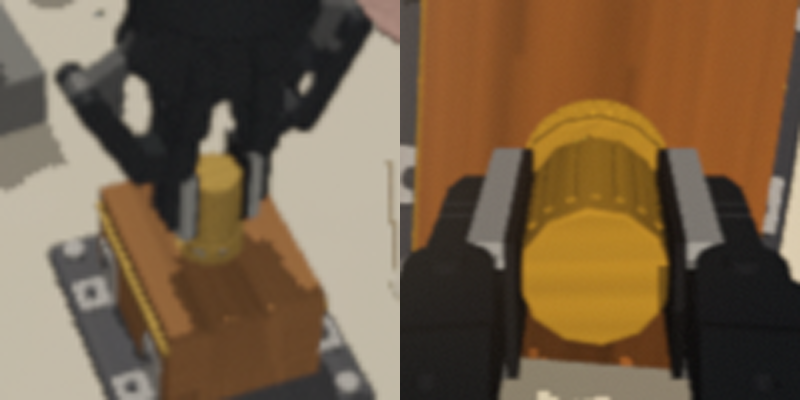

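It held at 15 N for over a second: the flange is clear of the face and the grip hasn't slipped. Easing it back down.

send_rows(
  plan=[
    [0,0,-0.0003,0,0,0],
    [0,0,-0.0004,0,0,0],
    [0,0,-0.0006,0,0,0],
    [0,0,-0.0007,0,0,0],
    [0,0,-0.0007,0,0,0],
    [0,0,-0.0007,0,0,0],
    [0,0,-0.0007,0,0,0],
    [0,0,-0.0007,0,0,0],
    [0,0,-0.0007,0,0,0],
    [0,0,-0.0005,0,0,0],
  ],
)

```text
time_s: 28.9
position: [0.5193, 0.022, 0.0675]
ee_rot: [0.457, 0.54, 0.457, -0.54]
force: [-0.3, 0.4, -0.3]
opening: 0.0224
```

send_rows(
  plan=[
    [0,0,-0.0005,0,0,0],
    [0,0,-0.0005,0,0,0],
    [0,0,-0.0005,0,0,0],
    [0,0,-0.0004,0,0,0],
    [0,0,-0.0003,0,0,0],
    [0,0,0,0,0,0],
    [0,0,0,0,0,0],
    [0,0,0,0,0,0],
    [0,0,0,0,0,0],
    [0,0,0,0,0,0],
  ],
)

```text
time_s: 29.9
position: [0.5191, 0.022, 0.0652]
ee_rot: [0.457, 0.54, 0.457, -0.54]
force: [-2.6, 0.5, 4.2]
opening: 0.0223
```

Home again at z = 0.0652 with 4 N. Letting go.

send_rows(
  plan=[
    [0,0,0,0,0,0],
    [0,0,0,0,0,0],
    [0,0,0,0,0,0],
    [0,0,0,0,0,0],
    [0,0,0,0,0,0],
    [0,0,0,0,0,0],
    [0,0,0,0,0,0],
    [0,0,0,0,0,0],
    [0,0,0,0,0,0],
    [0,0,0,0,0,0],
  ],
  grip=0.55,
)

```text
time_s: 30.9
position: [0.5191, 0.022, 0.0651]
ee_rot: [0.457, 0.54, 0.457, -0.54]
force: [0.6, -0.0, -0.4]
opening: 0.047
```

send_rows(
  plan=[
    [0,0,0.003,0,0,0],
    [0,0,0.005,0,0,0],
    [0,0,0.01,0,0,0],
    [0,0,0.015,0,0,0],
    [0,0,0.015,0,0,0],
    [0,0,0.02,0,0,0],
    [0,0,0.02,0,0,0],
    [0,0,0.015,0,0,0],
    [0,0,0.01,0,0,0],
    [0,0,0,0,0,0],
  ],
)

```text
time_s: 31.9
position: [0.5195, 0.022, 0.1797]
ee_rot: [0.457, 0.54, 0.456, -0.539]
force: [-0.7, -0.2, 0.1]
opening: 0.0471
```

send_rows(
  plan=[
    [0,-0.005,0,0,0,0],
    [0,-0.005,0,0,0,0],
    [0,-0.01,0,0,0,0],
    [0,-0.01,0,0,0,0],
    [0,-0.01,0,0,0,0],
    [0,-0.005,0,0,0,0],
    [0,0,0,0,0,0],
    [0,0,0,0,0,0],
    [0,0,0,0,0,0],
    [0,0,0,0,0,0],
  ],
)

```text
time_s: 32.9
position: [0.5191, -0.0227, 0.1781]
ee_rot: [0.457, 0.54, 0.457, -0.54]
force: [-0.0, 0.0, -0.2]
opening: 0.0473
```

Run:
```python
from h import *
s=r.get_state();print(s['position'],s['force'],s['qvel'].round(3),s['opening'])
f=grab('wrist');keep(f,'w10');save(f,'w10.png')
g=grab('scene');keep(g,'s10');save(g,'s10.png')
p=(.519,.022)
print('expected px flange,knobtop', proj(f,(*p,.063)),proj(f,(*p,.093)),'scene',proj(g,(*p,.063)),proj(g,(*p,.093)))
a=cv2.resize(g['frame'][210:310,280:380],(400,400),interpolation=cv2.INTER_CUBIC)
b=cv2.resize(f['frame'][80:220,240:380],(400,400),interpolation=cv2.INTER_CUBIC)
cv2.imwrite('pics/s10c.png',np.hstack([a,b])[:,:,::-1])
```

```text
[ 0.51908585 -0.02272245  0.17813472] [-0.00069771  0.04697447 -0.19001325] [-0.     0.001 -0.001 -0.001  0.001 -0.   ] 0.04730977874870411
expected px flange,knobtop (np.float64(309.4865773443704), np.float64(142.09386851352593)) (np.float64(308.397713998913), np.float64(145.9805141561721)) scene (np.float64(332.35761819855236), np.float64(267.8784432629071)) (np.float64(332.98597155774286), np.float64(255.46681017655897))
```

View pics/s10.png

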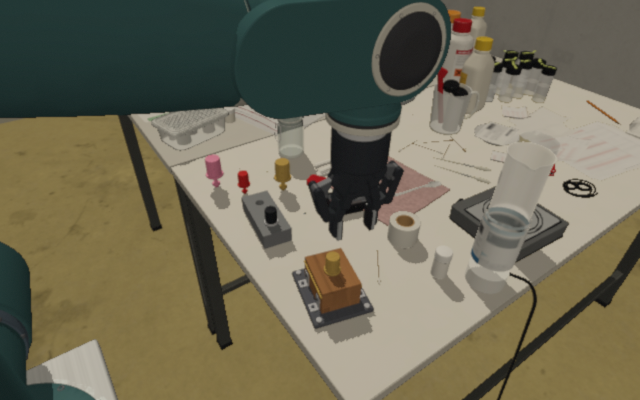

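View pics/s10c.png

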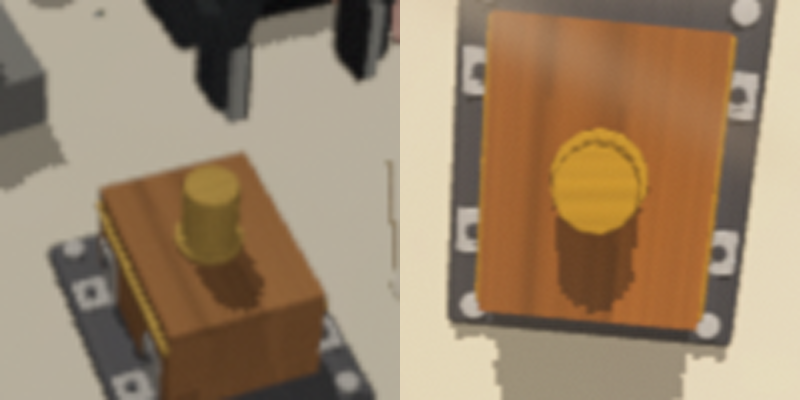

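The stud stands upright with its flange on the face. Its knob top is at scene (332.8,256.3) against an expected (333.0,255.5), and at wrist (309,145) against (308.4,146). The gripper is clear and at rest, and the black stud, tape and pot are where they were. Handing in.

```bash
python3 -c "
from workcell import r
print(r.close_job())"
```

```text
the job is handed in; nothing more can be done
None
```

The brass stud is seated in the rail socket, pull-tested and released, and I handed the job in at about 33 s. The interface reported no verdict.

- **Seating:** I took the smaller brass stud from the grey stand. It snapped past the catch at about 9 N and the flange landed on the face at TCP z = 0.0652. I then pressed to 18 N. A side force of about 9 N also showed during that press and was gone after unloading.
- **Pull test:** There was about 5.5 mm of slack before the catch bit. I raised the pull slowly and held 15 to 15.6 N for more than a second. The grip did not slip.
- **Return and release:** I eased the stud back to the same height with 4 N on it, opened the gripper and backed away.
- **Last checks:** In both the scene and wrist views the stud was upright, with its knob top within 1 pixel of where it should be when home. The tool read about zero force, and by eye nothing else had moved. No check failed.

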